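# Seat the graphite marver on its three-ball burner mount

## Robot

A 6-joint arm with a two-finger parallel gripper is mounted at the origin on the work surface. World frame = base frame: x ahead of the robot, y to its left, z up, the work surface at z = 0. Lengths are in mm, angles in rad, forces in N, time in s.
With the tool pointing down it reaches from about 400 to 925 mm from the base axis. Payload 12.5 kg.
Tool frame: the origin (TCP) lies midway between the tips of the shut fingers; the grasp point (between the pads) lies 19 mm behind it; z points along the fingers, y is the line along which they close (so a half turn about z gives the same grasp; the last joint's range is limited). The gripper opens to 95 mm and grips with 3 to 60 N. Pads are 20 mm wide; open, the fingers measure 119 mm over their backs; the gripper's body (75 mm by 180 mm) begins 59 mm behind the grasp point.
Start: joints at [-1.435, 0.491, 1.559, -0, 1.092, -0.106], TCP at [149.679, -606.833, 189.161] pointing down, gripper open.
Joint ranges: [-3.1, 3.1], [-0.84, 2.19], [0.05, 2.79], [-1.13, 4.28], [0.06, 2.93], [-2.69, 2.69]. Speed limits (rad/s): [2.22, 2.22, 2.79, 3.14, 3.14, 3.14].

## Interface

Orientations are given as [roll, pitch, yaw] about the fixed x, y, z axes, in that order (R = Rz(yaw) Ry(pitch) Rx(roll)).
In Python, from cell import readout, eyes, env gives the robot as it stands.
- The arm moves only by the tool move_arm, never from a script. Its argument "plan" is a list of rows, each a list of 3 entries, a list of its own where there are three numbers: the turn, a rotation vector about the tool's x, y, z in degrees, then the shift along the tool's x, y, z in m, then the gripper command: -1 is shut, 1 is fully open, values between are in proportion. In form: [[[ax, ay, az], [x, y, z], jaw], ...]. A call has 1 to 5 rows; each row is the pose to reach, as a shift and turn from the pose commanded when the call began, along the tool's axes at that moment; what a row does not reach only later rows make up. A row lasts 1/8 s, in which the tool goes at most 62.5 mm and 10.7 degrees, less where a joint would pass 70% of its speed; a pose out of reach is approached as far as the arm can. A call with a gripper value outside its range is refused whole. The fingers move at their own pace and stop on an object; the grip force is fixed at half the most. Time passes only in rows, so rows that repeat a pose let the fingers close. It gives the time, the measured TCP pose, the force, the opening and the grip force at its end, in the units of the state.
- readout.state(): the state, without advancing time (a new reading comes with each control period).
- eyes.read_camera(name): name is "side" or "top"; returns a dict with "img" (384x512x3 uint8, red, green, blue), "K" (3x3 intrinsics, pixels), "dist" ([k1, k2, p1, p2, k3] as OpenCV has them; the pictures are not rectified), "extrinsics" (4x4, takes a point from camera to world coordinates). Camera axes: x right, y up, looking along -z (the intrinsics and any distortion apply to the point x, -y, -z); pixel columns grow to the right and rows downward; lengths in mm; the calibration is good to about 2 mm. A picture is of the moment at which its call begins. There is no depth.
- env.job_done(): hands the job in; it is judged then, once.
Trained networks look in a picture, given as the dict that the camera call returned (one of the last four; its "shot" number tells which), for a name from the list of things; names that differ only in an ending like _2 or _b are one class to them, and where a whole thing is asked for, a point or a joint stands for the part that bears it (a point fixed in the world has none). Each returns a list of dicts, best first, with "score" (0 to 1); they miss things now and then, are a little off and sometimes report something else, mostly with a low value. They report only what shows in the picture. A call takes as long as a camera call. They do not tell look-alikes from the thing itself.
- eyes.cut_out(picture, name): "mask" (384x512 bool, what is visible of it) and "uv" ([column, row] in pixels, amid what is visible of it).
The state is a dict: "t": time; "joints": joint angles; "qvel": joint speeds; "tau": joint torques, N m; "eef_pos": TCP position; "tcp_rot": TCP orientation; "ft_force": force on the tool from outside, world axes, zero at the start; "moment": the same for the moment, N m; "opening": opening from 0.0 (shut) to 1.0 (fully open); "grip_force": force on a finger pad.
Only numpy, scipy, OpenCV 4.12 (cv2) and the standard library are available. Lean on these libraries where they do the work, as an engineer would, in place of code of your own. Each camera call takes 0.05 s, during which the arm holds its last target. There are 200 camera calls.

## Task

Take the graphite marver off its board and put it back on the three-ball mount beside the burner: slide it from the near side, ramped nose first, under both sprung brass heads until it drops fully home, level, on all three balls, then let go. Use a light touch: do not force it against the mount or jack the sprung heads up to their stops, and leave everything else on the bench where it is.

Things in the scene. Friction and masses are not known exactly. Their poses are not given: they have to be found in the camera images.
- marver: Graphite marver, about 0.4 kg: aluminium carrier plate 92 x 116 x 12 mm, black block with bead grooves on top. Origin: middle of the underside; z up, x towards the ramped nose (nose at x +46, tail at -46), y left. Top slopes from 12 mm thick at x +28 to 5 at the nose tip. Two 10.5 mm wide slots open at the nose run along x at y +-43, blind end at x +1.5. Lies flat on the board.
- grip (a point): Grip point of the marver, on the black block (46 mm along x, 54 along y, from z 12 to 43 above the underside): 36 mm above the underside, 4 mm tail-side of the origin. Grip it from above with the fingers closing along the marver's x (46 mm): fingers on the 54 mm faces keep clear of the studs at the sides. Fingertips then clear the plate by 5 mm.
- mount: Fixed marver mount, a gas burner on its foot 140 mm to the right (y -140, top 140 mm high). Origin: on the bench under the platform centre; z up, x = way in for the marver (pointing away from the robot within 0.35 rad), y left. Grey platform 100 x 112 mm with three balls and two sprung studs, on a post clamped at a height that differs each time: ball tops 73 to 97 mm above the bench, to be felt.
- entry (a point): On the bench, at x -60 of the mount. Balls: 16 mm, polished, 11 mm proud of the platform, at x +36, y 0 and x -18, y +-31 of the mount. Each enters a radial groove in the marver's underside (between 6 mm pins 16 mm apart; front groove open at the nose). The marver is home with its origin over the mount's origin, underside 3.4 mm below the ball tops.
- stud_left (a joint): Left sprung stud at x +8, y +43 of the mount: vertical 8 mm shank, brass head 20 mm wide, 8 high, bevelled below. Value: lift in m, 0 at rest (head's underside 7 mm above the ball tops), stop at 0.0068. Spring pulls down with 5 N at rest plus 0.6 N per mm. Seated marver lifts it 1.5 mm, marver riding on the ball tops 5 mm. The shank runs in the marver's slot with 1.2 mm play each side.
- stud_right (a joint): Right sprung stud, the same at x +8, y -43. The marver's nose meets the heads some 38 mm short of home; sliding on lifts them, 10 to 17 N of push, until 21 mm short; then 7 N. Its flat underside rides on the two rear balls until 9 mm short, then sinks 3.4 mm as they enter their grooves and the springs pull it down and home. Held over 1.8 mm above riding height, the heads reach their stops.
- board: Wooden rest board with dark top, 160 x 160 x 12 mm, fixed on the bench, the marver lies on it. Origin: middle of its underside.
- blue_case: Blue and clear hobby case, 130 x 206 x 54 mm, a bystander. Origin: middle of its underside.
- jar: Grey jar with teal cap, 72 mm wide, 125 high, a bystander. Origin: middle of its underside.
- washer_tub: Clear lidded tub with a red label, 90 x 120 x 48 mm, a bystander. Origin: middle of its underside.
- knife: Closed yellow utility knife, 150 x 22 x 13 mm, lying, a bystander. Origin: middle of its underside.
- paddle: Graphite paddle with wooden handle, 230 mm long, 50 wide, 18 high, lying, a bystander. Origin: near its middle, underside.
- tweezers: Steel tweezers, 150 x 20 x 4 mm, lying, a bystander. Origin: middle of the underside.
- saucer: White saucer, 150 mm wide, 18 high, a bystander. Origin: middle of its underside.
- nose (a point): Middle of the marver's nose edge, on the underside, 46 mm ahead (x) of its origin.
Mind the look-alikes: they are no part of the job. What is shaped like the marver but orange is not meant.

How it is judged:
By the outcome, as a careful person would: the job done as asked, in the order asked, and still so for the second after the job is handed in, with the robot touching nothing.
It also fails if it takes over 54 s, if anything falls off the work surface, if the arm or the gripper's body presses on something with over 40 N, if the wrist force passes 120 N, or if a joint passes its speed limit or range.

## Working session

There is one attempt and no reset: what is moved stays moved. The work goes in short steps, Python scripts to look and compute and a tool call to move; the robot and the scene stay as the last step left them, time stands still between calls to the robot, and variables do not carry over. Pictures are saved under pics/ and viewed, at most 10 in all, crops included, and the job is handed in when it is done.

Besides the shell and the picture viewer there is one more tool, called after "Emit:" by a JSON object that holds its "name" and its "arguments", one argument or row to a line. move_arm: Moves the arm, as the interface text tells. Its arguments: {"type":"object","properties":{"plan":{"type":"array","items":{"type":"array"}}},"required":["plan"]}

```bash
ls; mkdir -p pics
python3 - <<'E'
from cell import readout, eyes, env
import cv2,numpy as np
s=readout.state();print(s)
for n in ("side","top"):
    p=eyes.read_camera(n);cv2.imwrite(f"pics/{n}0.png",p["img"][:,:,::-1]);print(n,p["K"],p["dist"],p["extrinsics"])
    for k in ("marver","mount","stud_left","board","grip"):
        for d in eyes.cut_out(p,k)[:3]:print(k,d["score"],d["uv"],d["mask"].sum())
E
```

```text
pics
{'t': 0.0, 'joints': array([-1.43459791e+00,  4.91588614e-01,  1.55944948e+00,  2.40772318e-06,
        1.09172967e+00, -1.05574223e-01]), 'qvel': array([ 0.00165715,  0.00035351, -0.00064151, -0.00012835, -0.00040196,
       -0.00276965]), 'tau': array([-8.85289792e-04, -6.12638927e+01, -2.58180320e+01,  6.92061125e-02,
        4.81661002e-02, -7.93438403e-05]), 'eef_pos': array([ 149.6399657 , -606.53221215,  188.5437165 ]), 'tcp_rot': array([-3.14042431e+00, -1.25954111e-04,  2.41771452e-01]), 'ft_force': array([-0.33649251,  0.11496082,  0.48291154]), 'moment': array([-0.00174116, -0.00144983, -0.00888756]), 'grip_force': 0.0, 'opening': 1.0025568113604775}
side [[367.86338521   0.         261.21919252]
 [  0.         367.86338521 195.53983208]
 [  0.           0.           1.        ]] [-0.07861711  0.          0.          0.          0.        ] [[-9.41531900e-01  1.77692042e-01 -2.86257262e-01  2.03160948e+02]
 [-3.36141514e-01 -4.37541053e-01  8.34006421e-01  8.79943633e+02]
 [ 2.29470001e-02  8.81466599e-01  4.71688531e-01  5.81033714e+02]
 [ 0.00000000e+00  0.00000000e
[... 322 characters left out ...]
[[497.69223563   0.         257.11708233]
 [  0.         497.69223563 197.20913215]
 [  0.           0.           1.        ]] [-0.12970124  0.          0.          0.          0.        ] [[-6.48670554e-02  9.77245229e-01 -2.01950558e-01  2.10078684e+02]
 [-9.97884848e-01 -6.26615197e-02  1.73021586e-02  6.82377924e+00]
 [ 4.25392302e-03  2.02645742e-01  9.79242874e-01  1.61134559e+03]
 [ 0.00000000e+00  0.00000000e+00  0.00000000e+00  1.00000000e+00]]
marver 0.87 [166.3, 232.4] 854
marver 0.68 [165.0, 291.8] 1077
mount 0.66 [320.0, 171.6] 2989
mount 0.39 [385.3, 208.8] 1542
board 0.88 [178.1, 219.8] 1513
board 0.7 [166.3, 232.3] 913
grip 0.93 [166.4, 232.7] 974
grip 0.71 [162.6, 297.0] 953
```

Run:
```python
import cv2
a=cv2.imread("pics/side0.png");b=cv2.imread("pics/top0.png")
cv2.imwrite("pics/s1.png",cv2.resize(a[120:384,120:472],None,fx=2.27,fy=2.27,interpolation=cv2.INTER_CUBIC))
cv2.imwrite("pics/t1.png",cv2.resize(b[100:364,80:432],None,fx=2.27,fy=2.27,interpolation=cv2.INTER_CUBIC))
```

```text
(no output)
```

View pics/s1.png

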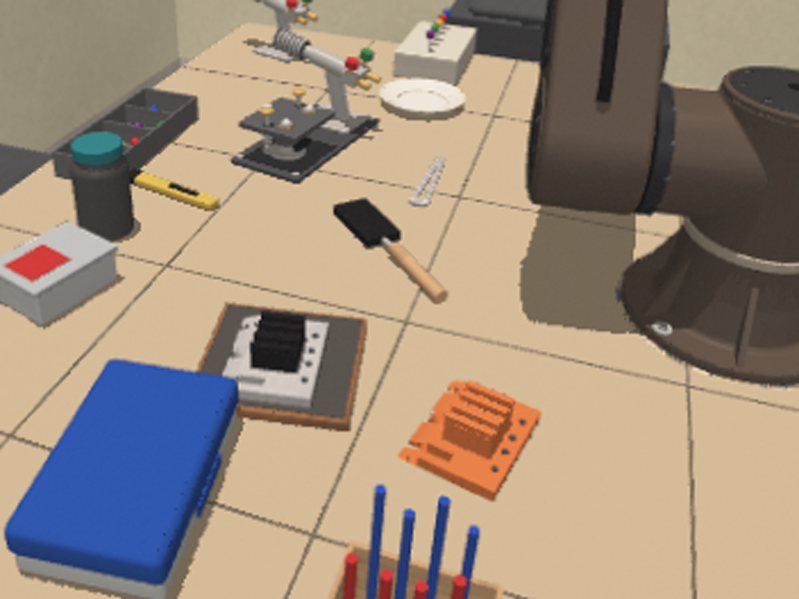

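View pics/t1.png

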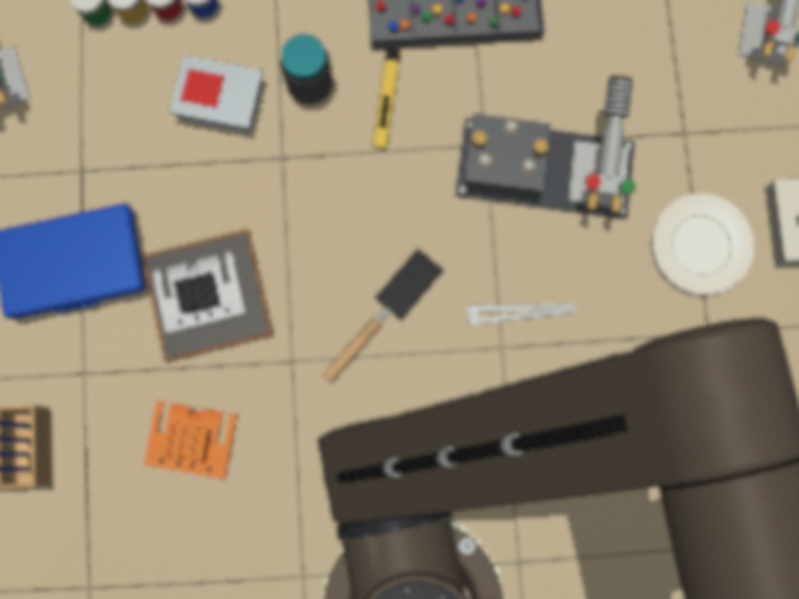

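The side view shows the grey marver on its board near crop (280,350), an orange decoy at (475,435), and the mount with its brass heads at (285,115). The top view shows the marver at (198,290), nose up, the mount at (510,150), and the burner to its right. Next I'll enlarge both for feature fitting.

Run:
```python
import cv2,numpy as np
a=cv2.imread("pics/side0.png");b=cv2.imread("pics/top0.png")
def c(i,u,v): return cv2.resize(i[v:v+60,u:u+80],(400,300),interpolation=cv2.INTER_CUBIC)
im=np.vstack([np.hstack([c(b,270,145),c(b,130,200)]),np.hstack([c(a,215,150),c(a,205,250)])])
cv2.imwrite("pics/comp.png",im)
```

```text
(no output)
```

View pics/comp.png

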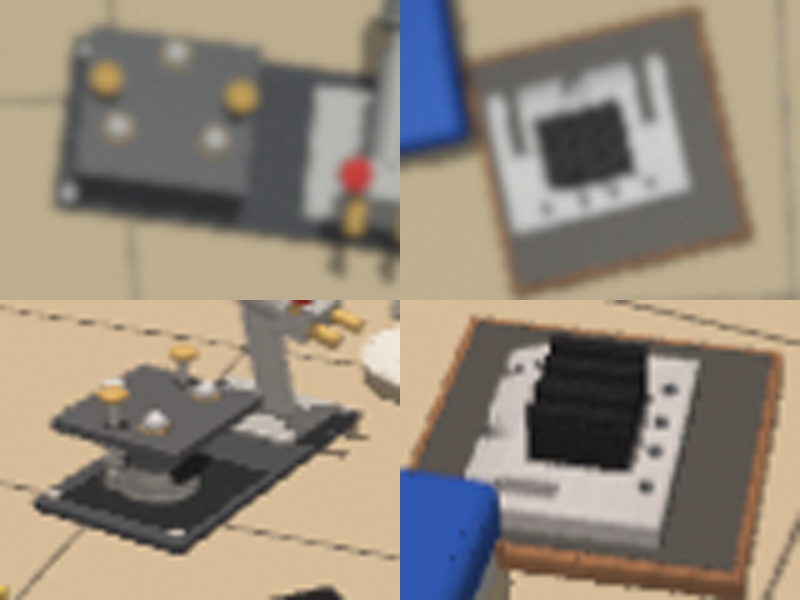

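The composite shows the mount (left column) with heads at (107,78) and (241,98) and three bright balls. The right column shows the marver's plate corners, block corners and slots. I'll fit poses to these.

```bash
cat > geo.py <<'E'
import cv2,numpy as np
from scipy.optimize import least_squares
def proj(P,cam):
    E=np.array(cam["extrinsics"]);X=(np.atleast_2d(P)-E[:3,3])@E[:3,:3]
    X=X*[1,-1,-1]
    return cv2.projectPoints(X,np.zeros(3),np.zeros(3),np.array(cam["K"]),np.array(cam["dist"]))[0][:,0]
def Rz(a):c,s=np.cos(a),np.sin(a);return np.array([[c,-s,0],[s,c,0],[0,0,1]])
def place(p,L):return np.asarray(L)@Rz(p[3]).T+p[:3]
def fit(obs,p0,prior=None):
    # obs: list of (cam,local pts,px); returns x,y,z,yaw
    def f(p):
        r=[(proj(place(p,L),c)-U).ravel() for c,L,U in obs]
        return np.concatenate(r)
    s=least_squares(f,p0,loss="soft_l1",f_scale=0.7,x_scale=[10,10,10,.1]);return s.x,f(s.x).reshape(-1,2)
def px(pts,ou,ov):return np.array(pts)/5.-.4+[ou,ov]
E
cat > m1.py <<'E'
from cell import eyes
from geo import *
T=eyes.read_camera("top");S=eyes.read_camera("side")
# mount, z = ball top level
hl=[8,43,15];hr=[8,-43,15];bf=[36,0,-1];bl=[-18,31,-1];br=[-18,-31,-1]
Lm=[hl,hr,bf,bl,br]
ot=(T,Lm,px([(107,78),(241,98),(176,53),(118,127),(215,138)],270,145))
os_=(S,[hl,hr,bl,br],px([(114,90),(184,50),(154,118),(206,87)],215,150))
for o in ([ot,os_],[ot],[os_]):
    p,r=fit(o,[650,-60,85,0.]);print("mount",p.round(2),r.round(1).tolist())
pt=(T,[[46,58,5],[46,-58,5],[-46,-58,12],[-46,58,12],[23-4,27,43],[23-4,-27,43],[-23-4,-27,43],[-23-4,27,43]],
 px([(88,97),(260,55),(290,188),(115,235),(136,122),(216,101),(234,170),(152,188)],130,200))
ps=(S,[[-46,58,12],[-46,-58,12],[-27,-27,43],[-27,27,43],[19,27,43]],px([(260,228),(298,60),(248,45),(240,110),(127,105)],205,250))
for o in ([pt,ps],[pt],[ps]):
    p,r=fit(o,[500,200,12,0.]);print("marver",p.round(2),r.round(1).tolist())
E
python3 m1.py
```

```text
mount [ 6.1991e+02 -1.7515e+02  7.6950e+01 -2.1000e-01] [[-0.1, -0.1], [-0.1, -0.3], [0.1, -0.2], [0.0, -0.3], [-0.1, 0.3], [-0.1, 0.4], [0.2, 0.1], [0.5, -0.1], [0.2, -0.2]]
mount [ 6.2058e+02 -1.7575e+02  7.2820e+01 -2.0000e-01] [[-0.1, 0.1], [-0.1, -0.3], [0.1, -0.0], [0.1, -0.1], [-0.1, 0.3]]
mount [ 6.2772e+02 -1.9344e+02  6.8430e+01 -2.2000e-01] [[-0.3, 0.3], [0.1, 0.2], [0.2, -0.3], [-0.0, -0.2]]
marver [4.5416e+02 2.7457e+02 1.1690e+01 1.9000e-01] [[0.2, 0.4], [0.3, -0.1], [0.4, 0.2], [0.5, -0.2], [-0.6, -0.8], [-0.2, -0.9], [-0.5, -0.7], [-0.7, -0.1], [0.5, -0.3], [0.6, -0.1], [0.9, -0.4], [-1.6, 1.8], [0.3, 0.3]]
marver [4.5462e+02 2.7589e+02 2.5600e+00 1.9000e-01] [[0.4, 0.7], [0.3, 0.3], [0.4, 0.5], [0.6, -0.0], [-0.5, -0.5], [-0.1, -0.5], [-0.5, -0.5], [-0.6, 0.1]]
marver [4.5567e+02 2.7302e+02 1.0190e+01 2.0000e-01] [[0.2, -0.5], [0.1, -0.2], [0.4, -0.4], [-1.9, 1.7], [0.1, 0.3]]
```

Both fits agree with the stated sizes: marver z ≈ 12 mm and ball tops ≈ 77 mm. Now I'll move towards the marver in two legs, passing in front of the base.

```bash
cat > go.py <<'E'
import sys,numpy as np
from cell import readout
from scipy.spatial.transform import Rotation as R
np.set_printoptions(suppress=True,precision=4)
def go(x,y,z,yaw,p=None,r=None):
    s=readout.state();p=s["eef_pos"] if p is None else np.array(p,float);r=s["tcp_rot"] if r is None else r
    A=R.from_euler("xyz",r);B=R.from_euler("xyz",[np.pi,0,yaw])
    print("turn",(A.inv()*B).as_rotvec(degrees=True).round(2),"shift",(A.inv().apply(np.array([x,y,z])-p)/1000).round(4))
if __name__=="__main__":
    s=readout.state();print(s["t"],s["eef_pos"],s["tcp_rot"],s["joints"],s["ft_force"],s["moment"],s["opening"],s["grip_force"])
    for k in range(1,len(sys.argv),4): go(*map(float,sys.argv[k:k+4]))
E
python3 go.py 560 -180 270 1.3
```

```text
0.7 [ 149.688  -606.8092  189.1857] [3.1415 0.     0.2418] [-1.4346  0.4908  1.5589  0.      1.0917 -0.1056] [0.7369 0.1495 0.1613] [-0.0513  0.004  -0.0038] 0.9984240430824635 0.0
turn [  0.01   0.   -60.63] shift [ 0.5006 -0.3161 -0.0808]
```

Emit:
{"name": "move_arm", "arguments": {
  "plan": [
    [[0, 0, -10], [0.05, -0.03, -0.02], 1],
    [[0, 0, -60.6], [0.5, -0.316, -0.08], 1],
    [[0, 0, -60.6], [0.5, -0.316, -0.08], 1],
    [[0, 0, -60.6], [0.5, -0.316, -0.08], 1],
    [[0, 0, -60.6], [0.5, -0.316, -0.08], 1]
  ]
}}

```text
t: 1.32
eef_pos: [363.8, -384.6, 237.5]
tcp_rot: [3.141, 0.0, 1.172]
ft_force: [1.3, -0.4, 1.0]
opening: 1.002
grip_force: 0.0
```

```bash
python3 go.py 560 -180 250 1.3 560 -60 200 1.76
```

```text
1.325 [ 363.8359 -384.6024  237.5327] [3.1411 0.0003 1.1723] [-0.9379  0.3051  1.7269  0.      1.109  -0.5394] [ 1.3404 -0.3871  0.9509] [-0.0331 -0.1142  0.0294] 1.001610745357031 0.0
turn [ 0.03  0.02 -7.32] shift [ 0.2647  0.1014 -0.0125]
turn [  0.02   0.03 -33.68] shift [0.3753 0.0548 0.0374]
```

Emit:
{"name": "move_arm", "arguments": {
  "plan": [
    [[0, 0, -33.7], [0.375, 0.055, 0.03], 1],
    [[0, 0, -33.7], [0.375, 0.055, 0.03], 1],
    [[0, 0, -33.7], [0.375, 0.055, 0.03], 1],
    [[0, 0, -33.7], [0.375, 0.055, 0.03], 1],
    [[0, 0, -33.7], [0.375, 0.055, 0.03], 1]
  ]
}}

```text
t: 1.95
eef_pos: [526.4, -118.7, 212.5]
tcp_rot: [3.141, 0.0, 1.755]
ft_force: [1.3, -0.6, -0.1]
opening: 1.002
grip_force: 0.0
```

```bash
python3 go.py 450.3 273.8 130 1.76
```

```text
1.95 [ 526.449  -118.7042  212.5275] [3.1411 0.0004 1.7549] [-0.3441  0.3448  1.7384 -0.0001  1.0577 -0.5281] [ 1.258  -0.6459 -0.0729] [-0.0034 -0.1513 -0.0002] 1.0018528376171212 0.0
turn [ 0.03  0.03 -0.29] shift [ 0.3998 -0.0031  0.0824]
```

Emit:
{"name": "move_arm", "arguments": {
  "plan": [
    [[0, 0, -0.3], [0.4, -0.003, 0.08], 1],
    [[0, 0, -0.3], [0.4, -0.003, 0.08], 1],
    [[0, 0, -0.3], [0.4, -0.003, 0.08], 1],
    [[0, 0, -0.3], [0.4, -0.003, 0.08], 1],
    [[0, 0, -0.3], [0.4, -0.003, 0.08], 1]
  ]
}}

```text
t: 2.58
eef_pos: [466.9, 182.1, 151.0]
tcp_rot: [3.141, 0.0, 1.76]
ft_force: [-0.0, -0.5, -0.0]
opening: 1.0
grip_force: 0.0
```

Emit:
{"name": "move_arm", "arguments": {
  "plan": [
    [[0, 0, 0], [0.08, 0, 0.015], 1],
    [[0, 0, 0], [0.08, 0, 0.015], 1],
    [[0, 0, 0], [0.08, 0, 0.015], 1],
    [[0, 0, 0], [0.08, 0, 0.015], 1]
  ]
}}

```text
t: 3.08
eef_pos: [452.7, 257.8, 136.4]
tcp_rot: [3.141, 0.0, 1.759]
ft_force: [0.8, 0.2, 0.7]
opening: 1.0
grip_force: 0.0
```

```bash
python3 go.py 450.3 273.8 29 1.76;  python3 - <<'E'
from cell import eyes
import cv2,numpy as np
a=eyes.read_camera("side")["img"][:,:,::-1];b=eyes.read_camera("top")["img"][:,:,::-1]
cv2.imwrite("pics/h.png",np.hstack([cv2.resize(a[200:320,180:280],(400,480),interpolation=2),cv2.resize(b[170:290,120:220],(400,480),interpolation=2)]))
E
```

```text
3.075 [452.7438 257.7713 136.387 ] [3.1413 0.0002 1.7588] [ 0.3909  0.4097  1.8731 -0.0004  0.8585  0.2031] [0.8054 0.159  0.7025] [-0.0414 -0.1108  0.0312] 1.0001124143657785 0.0
turn [ 0.02  0.01 -0.07] shift [0.0162 0.0006 0.1074]
```

View pics/h.png

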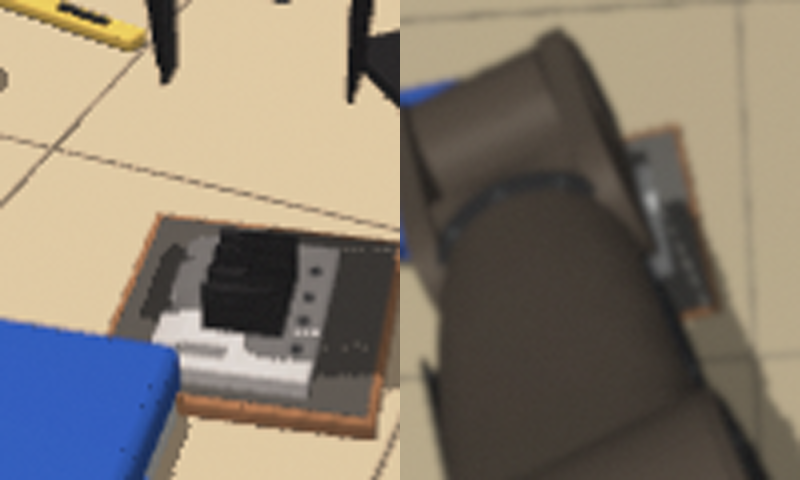

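The fingers are above and slightly short of the block, straddling it along x. The blue case stays clear because the gripper body is higher. Descending now.

Emit:
{"name": "move_arm", "arguments": {
  "plan": [
    [[0, 0, 0], [0.016, 0, 0.02], 1],
    [[0, 0, 0], [0.016, 0, 0.055], 1],
    [[0, 0, 0], [0.016, 0, 0.09], 1],
    [[0, 0, 0], [0.016, 0, 0.1], 1],
    [[0, 0, 0], [0.016, 0, 0.1], 1]
  ]
}}

```text
t: 3.8
eef_pos: [449.6, 274.0, 36.3]
tcp_rot: [-3.141, 0.0, 1.759]
ft_force: [1.0, -0.3, -0.0]
opening: 1.001
grip_force: 0.0
```

```bash
python3 go.py 450.3 273.8 29 1.76;  python3 - <<'E'
from cell import eyes
import cv2,numpy as np
a=eyes.read_camera("side")["img"][:,:,::-1]
cv2.imwrite("pics/h2.png",cv2.resize(a[220:320,180:300],(720,600),interpolation=2))
E
```

```text
3.8 [449.6498 274.0387  36.3012] [-3.1412  0.0002  1.7587] [ 0.4219  0.5679  1.9447 -0.0002  0.6294  0.2341] [ 0.9945 -0.2956 -0.0379] [-0.0325 -0.1578 -0.0129] 1.0012272928513244 0.0
turn [-0.02  0.01 -0.07] shift [-0.0004  0.0006  0.0073]
```

View pics/h2.png

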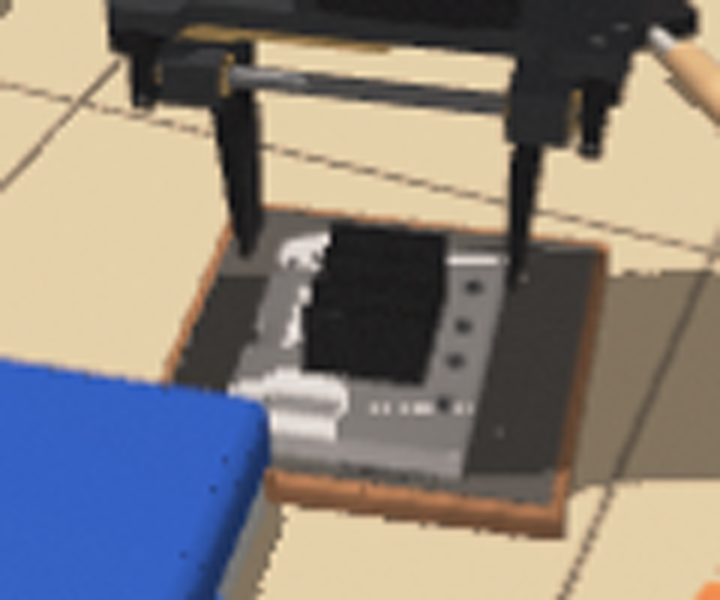

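Run:
```python
from cell import eyes,readout
from geo import *
S=eyes.read_camera("side")
s=readout.state();p=s["eef_pos"];d=np.array([np.cos(.19),np.sin(.19),0]);e=np.array([-d[1],d[0],0])
c=lambda P:((proj(P,S)-[180,220])*6+2.5).round().tolist()
print("tips",c([p+50*d,p-50*d]))
m=[454.2,274.6,12,.19]
print("block top",c(place(m,[[19,27,43],[19,-27,43],[-27,-27,43],[-27,27,43],[-27,27,12],[19,27,12],[-46,58,12],[-46,-58,12],[-46,58,0]])))
```

```text
tips [[252.0, 291.0], [511.0, 322.0]]
block top [[304.0, 307.0], [336.0, 218.0], [453.0, 231.0], [428.0, 322.0], [427.0, 387.0], [306.0, 372.0], [464.0, 452.0], [511.0, 251.0], [464.0, 476.0]]
```

The block sits where the fit predicts. The open fingertips look somewhat higher than the TCP, probably retracted while open. A TCP height of 29 is safe, so I'll close there.

Emit:
{"name": "move_arm", "arguments": {
  "plan": [
    [[0, 0, 0], [0, 0.0006, 0.007], 1],
    [[0, 0, 0], [0, 0.0006, 0.007], 1],
    [[0, 0, 0], [0, 0.0006, 0.007], -1],
    [[0, 0, 0], [0, 0.0006, 0.007], -1],
    [[0, 0, 0], [0, 0.0006, 0.007], -1]
  ]
}}

```text
t: 4.53
eef_pos: [449.9, 274.7, 29.2]
tcp_rot: [3.142, 0.0, 1.76]
ft_force: [-0.3, -0.1, 0.3]
opening: 0.742
grip_force: 0.0
```

Emit:
{"name": "move_arm", "arguments": {
  "plan": [
    [[0, 0, 0], [0, 0, 0], -1],
    [[0, 0, 0], [0, 0, 0], -1],
    [[0, 0, 0], [0, 0, 0], -1]
  ]
}}

```text
t: 4.9
eef_pos: [450.3, 274.8, 29.5]
tcp_rot: [3.141, -0.0, 1.76]
ft_force: [0.7, -0.7, 13.5]
opening: 0.426
grip_force: 6.9
```

```bash
python3 go.py 450.3 273.8 29 1.76;  python3 - <<'E'
from cell import eyes
import cv2,numpy as np
a=eyes.read_camera("side")["img"][:,:,::-1]
cv2.imwrite("pics/h3.png",cv2.resize(a[220:320,180:300],(720,600),interpolation=2))
E
```

```text
4.9 [450.3104 274.8124  29.4625] [ 3.1405 -0.0001  1.7598] [ 0.4228  0.5799  1.9477 -0.0003  0.613   0.234 ] [ 0.7458 -0.7123 13.4835] [-0.3197 -0.5471 -0.0242] 0.4257862394277877 6.904949247837067
turn [ 0.06 -0.01 -0.01] shift [-0.001  -0.0002  0.0005]
```

View pics/h3.png

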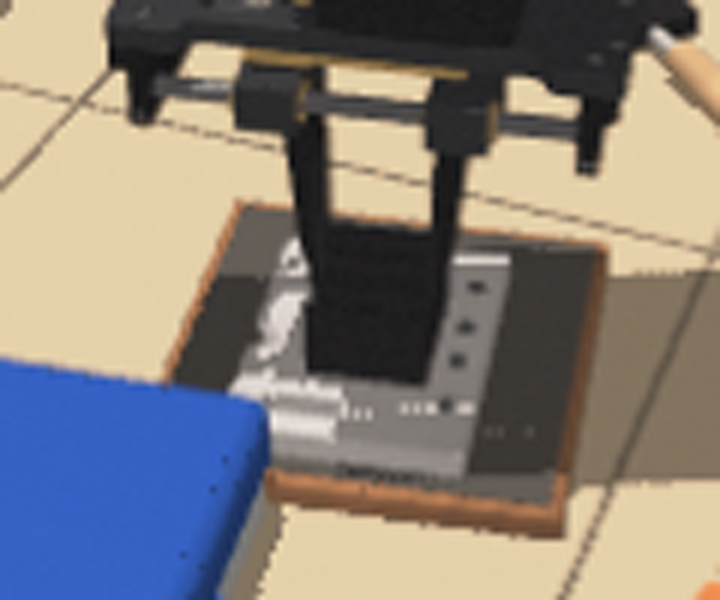

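The fingers have closed on both 54 mm faces of the block. The grip force is still building, with some upward force, so I'll let it settle.

Emit:
{"name": "move_arm", "arguments": {
  "plan": [
    [[0, 0, 0], [0, 0, 0], -1],
    [[0, 0, 0], [0, 0, 0], -1]
  ]
}}

```text
t: 5.2
eef_pos: [450.2, 274.8, 29.8]
tcp_rot: [3.141, -0.0, 1.76]
ft_force: [-0.8, -0.2, 7.9]
opening: 0.175
grip_force: 4.2
```

Run:
```python
from cell import eyes,readout
import cv2,numpy as np
a=eyes.read_camera("side")["img"][:,:,::-1]
cv2.imwrite("pics/h4.png",cv2.resize(a[220:320,180:300],(720,600),interpolation=2))
s=readout.state();print(s)
```

```text
{'t': 5.25, 'joints': array([ 4.22883796e-01,  5.79296777e-01,  1.94769618e+00, -9.73482656e-05,
        6.13446664e-01,  2.33944366e-01]), 'qvel': array([ 0.000842  ,  0.00071108, -0.00073051,  0.00032457, -0.00083557,
        0.00093189]), 'tau': array([-1.92811377e-01, -5.20708644e+01, -1.39851138e+01,  7.55700166e-03,
       -2.07153973e-01, -3.55491597e-03]), 'eef_pos': array([450.2195104 , 274.8626395 ,  29.75490056]), 'tcp_rot': array([ 3.14045802e+00, -2.12686334e-04,  1.75981544e+00]), 'ft_force': array([-1.98548818,  0.21102606,  8.19856362]), 'moment': array([-0.01665858,  0.06129101, -0.03059394]), 'grip_force': 4.091410019755131, 'opening': 0.13091719135788024}
```

View pics/h4.png

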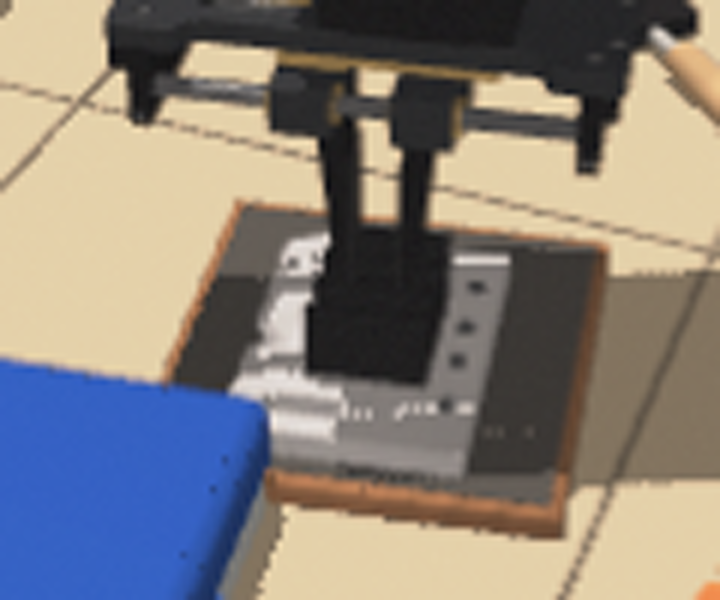

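The fingers slid up onto the block's top, so the real tips sit about 22–25 mm higher than the reported TCP. The marver hasn't moved. I'll lift, part the fingers to about 60 mm, and feel for the plate.

Emit:
{"name": "move_arm", "arguments": {
  "plan": [
    [[0, 0, 0], [0, 0, -0.01], -0.6],
    [[0, 0, 0], [0, 0, -0.01], 0.3],
    [[0, 0, 0], [0, 0, -0.01], 0.3],
    [[0, 0, 0], [0, 0, -0.01], 0.3],
    [[0, 0, 0], [0, 0, -0.01], 0.3]
  ]
}}

```text
t: 5.88
eef_pos: [449.8, 274.6, 38.9]
tcp_rot: [-3.141, 0.0, 1.76]
ft_force: [-0.2, 0.2, -0.4]
opening: 0.564
grip_force: 0.0
```

Emit:
{"name": "move_arm", "arguments": {
  "plan": [
    [[0, 0, 0], [0, 0, 0], 0.3],
    [[0, 0, 0], [0, 0, 0.005], 0.3],
    [[0, 0, 0], [0, 0, 0.01], 0.3],
    [[0, 0, 0], [0, 0, 0.015], 0.3],
    [[0, 0, 0], [0, 0, 0.015], 0.3]
  ]
}}

```text
t: 6.5
eef_pos: [449.6, 274.5, 23.6]
tcp_rot: [-3.141, 0.0, 1.76]
ft_force: [-0.3, 0.2, 0.8]
opening: 0.65
grip_force: 0.0
```

Emit:
{"name": "move_arm", "arguments": {
  "plan": [
    [[0, 0, 0], [0, 0, 0.005], 0.3],
    [[0, 0, 0], [0, 0, 0.01], 0.3],
    [[0, 0, 0], [0, 0, 0.013], 0.3],
    [[0, 0, 0], [0, 0, 0.015], 0.3],
    [[0, 0, 0], [0, 0, 0.015], 0.3]
  ]
}}

```text
t: 7.12
eef_pos: [449.8, 274.6, 9.0]
tcp_rot: [-3.141, 0.0, 1.76]
ft_force: [-0.2, -0.3, -0.5]
opening: 0.65
grip_force: 0.0
```

Run:
```python
from cell import eyes,readout
import cv2,numpy as np
a=eyes.read_camera("side")["img"][:,:,::-1]
cv2.imwrite("pics/h5.png",cv2.resize(a[220:320,180:300],(720,600),interpolation=2))
```

```text
(no output)
```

View pics/h5.png

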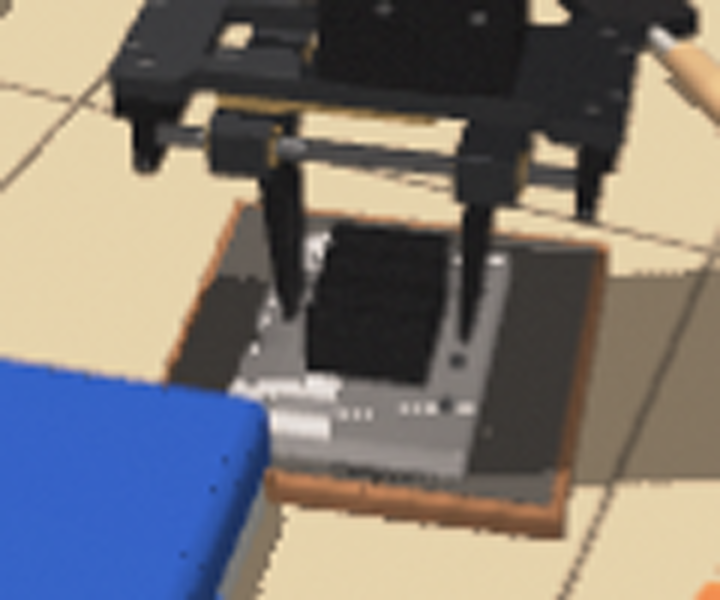

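The fingers now straddle the block at plate level, with tips at (290,318) and (465,340). I'll feel down gently for the plate.

Emit:
{"name": "move_arm", "arguments": {
  "plan": [
    [[0, 0, 0], [0, 0, 0.001], 0.3],
    [[0, 0, 0], [0, 0, 0.002], 0.3],
    [[0, 0, 0], [0, 0, 0.003], 0.3],
    [[0, 0, 0], [0, 0, 0.004], 0.3]
  ]
}}

```text
t: 7.68
eef_pos: [449.9, 274.6, 5.0]
tcp_rot: [-3.142, 0.0, 1.76]
ft_force: [0.6, 0.1, 0.2]
opening: 0.652
grip_force: 0.0
```

Emit:
{"name": "move_arm", "arguments": {
  "plan": [
    [[0, 0, 0], [0, 0, 0.001], 0.3],
    [[0, 0, 0], [0, 0, 0.002], 0.3],
    [[0, 0, 0], [0, 0, 0.003], 0.3],
    [[0, 0, 0], [0, 0, 0.003], 0.3]
  ]
}}

```text
t: 8.18
eef_pos: [449.8, 274.6, 2.0]
tcp_rot: [-3.141, 0.0, 1.76]
ft_force: [-0.6, 0.9, -0.4]
opening: 0.652
grip_force: 0.0
```

Emit:
{"name": "move_arm", "arguments": {
  "plan": [
    [[0, 0, 0], [0, 0, -0.001], -0.3],
    [[0, 0, 0], [0, 0, -0.001], -1],
    [[0, 0, 0], [0, 0, -0.001], -1],
    [[0, 0, 0], [0, 0, -0.001], -1],
    [[0, 0, 0], [0, 0, -0.001], -1]
  ]
}}

```text
t: 8.8
eef_pos: [450.0, 274.7, 3.2]
tcp_rot: [3.141, 0.0, 1.76]
ft_force: [1.1, -0.1, 3.0]
opening: 0.48
grip_force: 30.0
```

Emit:
{"name": "move_arm", "arguments": {
  "plan": [
    [[0, 0, 0], [0, 0, 0], -1],
    [[0, 0, 0], [0, 0, 0], -1]
  ]
}}

```text
t: 9.05
eef_pos: [450.0, 274.7, 3.2]
tcp_rot: [3.141, 0.0, 1.76]
ft_force: [1.2, 0.1, 4.0]
opening: 0.483
grip_force: 30.0
```

Gripped: opening 45.9 mm matches the block, at 30 N. Lifting, then carrying it to the pre-entry pose.

Emit:
{"name": "move_arm", "arguments": {
  "plan": [
    [[0, 0, 0], [0, 0, -0.01], -1],
    [[0, 0, 0], [0, 0, -0.04], -1],
    [[0, 0, 0], [0, 0, -0.08], -1],
    [[0, 0, 0], [0, 0, -0.11], -1],
    [[0, 0, 0], [0, 0, -0.11], -1]
  ]
}}

```text
t: 9.68
eef_pos: [450.4, 274.9, 114.8]
tcp_rot: [3.138, -0.001, 1.76]
ft_force: [-0.2, -0.7, -5.6]
opening: 0.481
grip_force: 30.0
```

```bash
python3 go.py 538 -158 110 1.36;  python3 - <<'E'
from cell import eyes,readout
import cv2,numpy as np
a=eyes.read_camera("side")["img"][:,:,::-1];b=eyes.read_camera("top")["img"][:,:,::-1]
cv2.imwrite("pics/lift.png",np.hstack([cv2.resize(a[180:300,180:280],(400,480),interpolation=2),cv2.resize(b[170:290,120:220],(400,480),interpolation=2)]))
E
```

```text
9.675 [450.3903 274.948  114.7548] [ 3.1384 -0.0007  1.7598] [ 0.4229  0.4469  1.8815 -0.0001  0.81    0.234 ] [-0.208  -0.7163 -5.5945] [-0.0043 -0.1532  0.0526] 0.48088603902559873 29.999944679439068
turn [ 0.17 -0.07 22.91] shift [-0.4417  0.0047  0.0045]
```

View pics/lift.png

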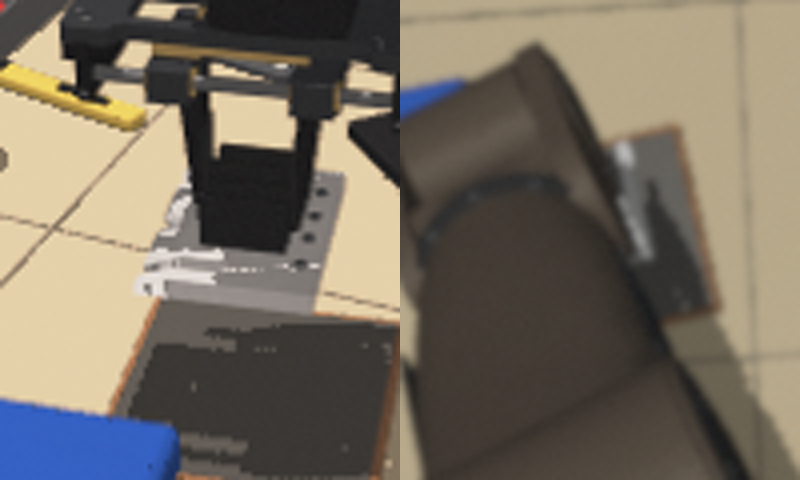

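The marver is lifted, level and firmly held; the left crop shows it clear of the board. Carrying it over.

Emit:
{"name": "move_arm", "arguments": {
  "plan": [
    [[0, 0, 4], [-0.03, 0, 0], -1],
    [[0, 0, 10], [-0.08, 0.001, 0], -1],
    [[0, 0, 16], [-0.13, 0.001, 0], -1],
    [[0, 0, 22.9], [-0.18, 0.002, 0], -1],
    [[0, 0, 22.9], [-0.23, 0.002, 0], -1]
  ]
}}

```text
t: 10.4
eef_pos: [494.4, 47.6, 111.4]
tcp_rot: [-3.139, 0.001, 1.358]
ft_force: [0.6, 0.5, -4.3]
opening: 0.483
grip_force: 30.0
```

```bash
python3 go.py 538 -158 110 1.36
```

```text
10.4 [494.3754  47.5632 111.4134] [-3.1387  0.0006  1.3583] [-0.0371  0.4164  1.9533 -0.0001  0.7749  0.1754] [ 0.5592  0.4575 -4.3122] [-0.0272 -0.1313 -0.0213] 0.483273611225605 30.00142201781273
turn [-0.17  0.03 -0.1 ] shift [-0.1917  0.086   0.0013]
```

Emit:
{"name": "move_arm", "arguments": {
  "plan": [
    [[0, 0, 0], [-0.05, 0.02, 0], -1],
    [[0, 0, 0], [-0.1, 0.045, 0], -1],
    [[0, 0, 0], [-0.15, 0.068, 0], -1],
    [[0, 0, 0], [-0.175, 0.082, 0], -1],
    [[0, 0, 0], [-0.175, 0.082, 0], -1]
  ]
}}

```text
t: 11.02
eef_pos: [538.1, -140.7, 111.0]
tcp_rot: [-3.139, -0.0, 1.357]
ft_force: [-0.3, 0.8, -4.9]
opening: 0.484
grip_force: 30.0
```

```bash
cat > m2.py <<'E'
# refit with fixed z, both cameras, from first-picture features
from cell import eyes
from geo import *
import re
src=open("m1.py").read().split("for o in")[0]
exec(src)
src2=open("m1.py").read();exec(src2[src2.index("pt=("):src2.index("for o in ([pt")])
def fz(o,z,p0):
    f=lambda q:np.concatenate([(proj(place([q[0],q[1],z,q[2]],L),c)-U).ravel() for c,L,U in o])
    return least_squares(f,p0,loss="soft_l1",f_scale=.7,x_scale=[10,10,.1]).x
for z in (73,75,77,79):
    print(z,*[fz(o,z,[620,-175,-.2]).round(3) for o in ([ot,os_],[ot],[os_])])
print(*[fz(o,12,[454,275,.2]).round(3) for o in ([pt,ps],[pt],[ps])])
E
python3 m2.py; python3 go.py 542 -159 110 1.36
```

```text
73 [ 6.20872e+02 -1.76245e+02 -2.04000e-01] [ 6.20526e+02 -1.75728e+02 -2.03000e-01] [ 6.23940e+02 -1.83757e+02 -2.19000e-01]
75 [ 6.20421e+02 -1.75765e+02 -2.05000e-01] [ 6.19985e+02 -1.75488e+02 -2.03000e-01] [ 6.22288e+02 -1.79516e+02 -2.17000e-01]
77 [ 6.19893e+02 -1.75136e+02 -2.07000e-01] [ 6.19443e+02 -1.75249e+02 -2.03000e-01] [ 6.20637e+02 -1.75274e+02 -2.16000e-01]
79 [ 6.19354e+02 -1.74494e+02 -2.08000e-01] [ 6.18902e+02 -1.75009e+02 -2.03000e-01] [ 6.18987e+02 -1.71034e+02 -2.14000e-01]
[4.54085e+02 2.74656e+02 1.92000e-01] [4.53211e+02 2.74316e+02 1.91000e-01] [4.54911e+02 2.75048e+02 1.98000e-01]
11.125 [ 537.6271 -138.6312  111.5565] [-3.1385 -0.0006  1.3595] [-0.3714  0.4873  1.8137  0.0001  0.8437 -0.1602] [ 0.022  -0.0367 -4.7975] [-0.0119 -0.1306 -0.0307] 0.48258255880816503 29.999934285879135
turn [-0.18 -0.03 -0.03] shift [-0.019   0.0086  0.0015]
```

The fixed-z fits agree: mount (619.7, -175.2), yaw ≈ -0.206, ball tops ≈ 77. I'll position 52 mm short of home and feel down for the rear balls.

```bash
python3 go.py 565 -163 78 1.365
```

```text
11.125 [ 537.6271 -138.6312  111.5565] [-3.1385 -0.0006  1.3595] [-0.3714  0.4873  1.8137  0.0001  0.8437 -0.1602] [ 0.022  -0.0367 -4.7975] [-0.0119 -0.1306 -0.0307] 0.48258255880816503 29.999934285879135
turn [-0.18 -0.03 -0.31] shift [-0.0181  0.032   0.0334]
```

Emit:
{"name": "move_arm", "arguments": {
  "plan": [
    [[-0.2, 0, -0.3], [-0.018, 0.01, 0], -1],
    [[-0.2, 0, -0.3], [-0.018, 0.032, 0], -1],
    [[-0.2, 0, -0.3], [-0.018, 0.032, 0.015], -1],
    [[-0.2, 0, -0.3], [-0.018, 0.032, 0.031], -1],
    [[-0.2, 0, -0.3], [-0.018, 0.032, 0.031], -1]
  ]
}}

```text
t: 11.75
eef_pos: [564.7, -162.8, 80.3]
tcp_rot: [-3.141, -0.001, 1.366]
ft_force: [-0.4, -0.2, -4.5]
opening: 0.485
grip_force: 30.0
```

```bash
python3 go.py 565 -163 73 1.365
```

```text
11.75 [ 564.7422 -162.8034   80.2787] [-3.1414 -0.0006  1.3656] [-0.3933  0.5673  1.7617  0.0008  0.8128 -0.1886] [-0.3879 -0.2176 -4.5242] [-0.0261 -0.0406  0.0296] 0.48542024559995217 29.99981302767992
turn [-0.01 -0.03  0.04] shift [-0.0001  0.0003  0.0073]
```

Feeling down with 1 mm rows.

Emit:
{"name": "move_arm", "arguments": {
  "plan": [
    [[0, 0, 0], [0, 0, 0.002], -1],
    [[0, 0, 0], [0, 0, 0.004], -1],
    [[0, 0, 0], [0, 0, 0.006], -1],
    [[0, 0, 0], [0, 0, 0.008], -1],
    [[0, 0, 0], [0, 0, 0.008], -1]
  ]
}}

```text
t: 12.38
eef_pos: [566.1, -163.5, 74.1]
tcp_rot: [3.138, 0.0, 1.365]
ft_force: [0.1, -0.3, -4.7]
opening: 0.481
grip_force: 30.0
```

Emit:
{"name": "move_arm", "arguments": {
  "plan": [
    [[0, 0, 0], [0, 0, 0.0005], -1],
    [[0, 0, 0], [0, 0, 0.001], -1],
    [[0, 0, 0], [0, 0, 0.0015], -1],
    [[0, 0, 0], [0, 0, 0.002], -1]
  ]
}}

```text
t: 12.88
eef_pos: [566.2, -163.5, 72.1]
tcp_rot: [3.138, 0.0, 1.365]
ft_force: [-0.2, -1.0, -4.5]
opening: 0.48
grip_force: 30.0
```

Emit:
{"name": "move_arm", "arguments": {
  "plan": [
    [[0, 0, 0], [0, 0, 0.0007], -1],
    [[0, 0, 0], [0, 0, 0.0014], -1],
    [[0, 0, 0], [0, 0, 0.002], -1]
  ]
}}

```text
t: 13.25
eef_pos: [566.2, -163.5, 70.1]
tcp_rot: [3.138, 0.0, 1.365]
ft_force: [-0.5, 0.2, -1.9]
opening: 0.478
grip_force: 30.0
```

```bash
python3 go.py 565 -163 68 1.365; python3 -c "
from cell import readout
print([readout.state()['tcp_rot'] for _ in range(2)])"
```

```text
13.25 [ 566.2115 -163.457    70.1133] [3.138  0.0001 1.3653] [-0.3934  0.5818  1.7683  0.0008  0.788  -0.1885] [-0.4644  0.2224 -1.916 ] [ 0.0047 -0.1333  0.0807] 0.4783825264427676 29.999738931655884
turn [0.21 0.01 0.02] shift [ 0.0002 -0.0013  0.0021]
[array([3.13801426e+00, 1.21412393e-04, 1.36534107e+00]), array([3.13801426e+00, 1.21412393e-04, 1.36534107e+00])]
```

Emit:
{"name": "move_arm", "arguments": {
  "plan": [
    [[0.2, 0, 0], [0, 0, 0], -1],
    [[0.2, 0, 0], [0, 0, 0], -1],
    [[0.2, 0, 0], [0, 0, 0.0005], -1],
    [[0.2, 0, 0], [0, 0, 0.0005], -1]
  ]
}}

```text
t: 13.75
eef_pos: [566.3, -163.5, 70.0]
tcp_rot: [3.141, 0.0, 1.365]
ft_force: [-1.8, 0.6, 1.4]
opening: 0.484
grip_force: 30.0
```

Contact is felt at TCP z ≈ 70.2, which puts the ball tops at ≈ 79. Now I'll slide in at riding height and watch the force at the slot entry.

Emit:
{"name": "move_arm", "arguments": {
  "plan": [
    [[0, 0, 0], [0.0005, 0, -0.0007], -1],
    [[0, 0, 0], [0.0005, 0.001, -0.0007], -1],
    [[0, 0, 0], [0.0005, 0.002, -0.0007], -1],
    [[0, 0, 0], [0.0005, 0.0035, -0.0007], -1],
    [[0, 0, 0], [0.0005, 0.005, -0.0007], -1]
  ]
}}

```text
t: 14.38
eef_pos: [571.3, -164.0, 70.2]
tcp_rot: [-3.142, 0.0, 1.365]
ft_force: [-0.0, 0.8, -3.8]
opening: 0.485
grip_force: 30.0
```

Emit:
{"name": "move_arm", "arguments": {
  "plan": [
    [[0, 0, 0], [0, 0.001, 0], -1],
    [[0, 0, 0], [0, 0.002, 0], -1],
    [[0, 0, 0], [0, 0.003, 0], -1],
    [[0, 0, 0], [0, 0.004, 0], -1]
  ]
}}

```text
t: 14.88
eef_pos: [575.2, -164.8, 70.3]
tcp_rot: [-3.142, 0.0, 1.365]
ft_force: [0.3, -0.7, -5.1]
opening: 0.479
grip_force: 30.0
```

```bash
cat > rel.py <<'E'
from cell import readout
import numpy as np
s=readout.state();q=s["eef_pos"][:2]-[619.45,-174.1];a=s["tcp_rot"][2]-np.pi/2
d=np.array([np.cos(-.206),np.sin(-.206)]);n=np.array([-d[1],d[0]]);f=s["ft_force"];m=s["moment"]
print("t",s["t"],"short",-(q@d)-4,"lat",q@n,"z",s["eef_pos"][2],"rot",s["tcp_rot"],"Fd,Fn,Fz",np.round([f[:2]@d,f[:2]@n,f[2]],1),"M d,n,z",np.round([m[:2]@d,m[:2]@n,m[2]],2),s["opening"])
E
python3 rel.py
```

```text
t 14.875 short 41.25416943121805 lat 0.0626880953729826 z 70.29464700379798 rot [-3.14157654e+00  5.56089624e-05  1.36529175e+00] Fd,Fn,Fz [ 0.4 -0.7 -5.1] M d,n,z [-0.07 -0.1  -0.04] 0.47903085040394094
```

Emit:
{"name": "move_arm", "arguments": {
  "plan": [
    [[0, 0, 0], [0, 0.001, 0], -1],
    [[0, 0, 0], [0, 0.002, 0], -1],
    [[0, 0, 0], [0, 0.003, 0], -1],
    [[0, 0, 0], [0, 0.003, 0], -1]
  ]
}}

```text
t: 15.38
eef_pos: [578.1, -165.5, 70.3]
tcp_rot: [3.142, 0.0, 1.365]
ft_force: [-0.4, -1.2, -4.1]
opening: 0.478
grip_force: 30.0
```

```bash
python3 rel.py
```

```text
t 15.375 short 38.23776257025044 lat -0.015466891850398436 z 70.3000158868862 rot [3.14151865e+00 1.38546605e-04 1.36528000e+00] Fd,Fn,Fz [-0.1 -1.2 -4.1] M d,n,z [-0.11 -0.08 -0.02] 0.47762734629432513
```

Emit:
{"name": "move_arm", "arguments": {
  "plan": [
    [[0, 0, 0], [0, 0.001, 0], -1],
    [[0, 0, 0], [0, 0.002, 0], -1],
    [[0, 0, 0], [0, 0.003, 0], -1],
    [[0, 0, 0], [0, 0.003, 0], -1]
  ]
}}

```text
t: 15.88
eef_pos: [580.6, -166.1, 70.2]
tcp_rot: [-3.141, 0.0, 1.365]
ft_force: [-3.6, -2.6, -4.6]
opening: 0.483
grip_force: 30.0
```

```bash
python3 rel.py
```

```text
t 15.875 short 35.67164317419188 lat -0.15859499343424663 z 70.19805333206108 rot [-3.14066386e+00  1.73136154e-04  1.36509619e+00] Fd,Fn,Fz [-3.  -3.3 -4.6] M d,n,z [-0.74  0.72 -0.18] 0.48260501971615777
```

The studs push the nose to the right (Fn -3.3), so I'll shift about 1.2 mm right within the slot play, then carry on.

Emit:
{"name": "move_arm", "arguments": {
  "plan": [
    [[0, 0, 0], [-0.0006, 0, 0], -1],
    [[0, 0, 0], [-0.0012, 0, 0], -1],
    [[0, 0, 0], [-0.0012, 0, 0], -1]
  ]
}}

```text
t: 16.25
eef_pos: [580.7, -167.0, 70.2]
tcp_rot: [-3.141, -0.0, 1.365]
ft_force: [-3.0, 0.8, -6.1]
opening: 0.482
grip_force: 30.0
```

```bash
python3 rel.py
```

```text
t 16.25 short 35.379288588917724 lat -0.9649227176068511 z 70.19590069476297 rot [-3.14138178e+00 -1.69084129e-04  1.36540621e+00] Fd,Fn,Fz [-3.1  0.2 -6.1] M d,n,z [0.17 0.5  0.08] 0.4822919919069425
```

Emit:
{"name": "move_arm", "arguments": {
  "plan": [
    [[0, 0, 0], [-0.0002, 0.001, 0], -1],
    [[0, 0, 0], [-0.0002, 0.002, 0], -1],
    [[0, 0, 0], [-0.0002, 0.003, 0], -1],
    [[0, 0, 0], [-0.0002, 0.004, 0], -1]
  ]
}}

```text
t: 16.75
eef_pos: [582.6, -167.7, 70.0]
tcp_rot: [-3.137, -0.0, 1.366]
ft_force: [-12.4, 2.9, 0.0]
opening: 0.479
grip_force: 30.0
```

```bash
python3 rel.py
```

```text
t 16.75 short 33.38556213684015 lat -1.2551927469706923 z 70.04449560550451 rot [-3.13666711e+00 -2.93870488e-04  1.36560787e+00] Fd,Fn,Fz [-12.7   0.3   0. ] M d,n,z [-0.15  2.66  0.01] 0.4789968130397115
```

Emit:
{"name": "move_arm", "arguments": {
  "plan": [
    [[0, 0, 0], [0, 0.001, 0], -1],
    [[0, 0, 0], [0, 0.002, 0], -1],
    [[0, 0, 0], [0, 0.003, 0], -1],
    [[0, 0, 0], [0, 0.003, 0], -1]
  ]
}}

```text
t: 17.25
eef_pos: [585.1, -168.1, 70.0]
tcp_rot: [-3.136, -0.0, 1.365]
ft_force: [-13.7, 2.5, 0.4]
opening: 0.481
grip_force: 30.0
```

```bash
python3 rel.py
```

```text
t 17.25 short 30.836292340584407 lat -1.1950237892825009 z 70.00093458599011 rot [-3.13576723e+00 -4.64046048e-04  1.36549974e+00] Fd,Fn,Fz [-13.9  -0.4   0.4] M d,n,z [-0.16  2.8  -0.06] 0.48121809345584315
```

Sliding well at 14 N, within the expected push. Continuing.

Emit:
{"name": "move_arm", "arguments": {
  "plan": [
    [[0, 0, 0], [0, 0.001, 0], -1],
    [[0, 0, 0], [0, 0.002, 0], -1],
    [[0, 0, 0], [0, 0.003, 0], -1],
    [[0, 0, 0], [0, 0.004, 0], -1],
    [[0, 0, 0], [0, 0.005, 0], -1]
  ]
}}

```text
t: 17.88
eef_pos: [589.0, -168.9, 70.0]
tcp_rot: [-3.134, -0.001, 1.366]
ft_force: [-17.7, 2.8, 4.0]
opening: 0.484
grip_force: 30.0
```

```bash
python3 rel.py
```

```text
t 17.875 short 26.82015061973253 lat -1.1487246560648505 z 69.96554457167652 rot [-3.13351774e+00 -6.26404289e-04  1.36552765e+00] Fd,Fn,Fz [-17.9  -0.9   4. ] M d,n,z [-0.16  3.77 -0.04] 0.4835773681361686
```

Emit:
{"name": "move_arm", "arguments": {
  "plan": [
    [[-0.15, 0, 0], [0, 0.001, -0.0001], -1],
    [[-0.3, 0, 0], [0, 0.002, -0.0003], -1],
    [[-0.3, 0, 0], [0, 0.003, -0.0003], -1],
    [[-0.3, 0, 0], [0, 0.004, -0.0003], -1],
    [[-0.3, 0, 0], [0, 0.005, -0.0003], -1]
  ]
}}

```text
t: 18.5
eef_pos: [595.3, -170.1, 69.9]
tcp_rot: [-3.142, -0.001, 1.365]
ft_force: [-10.5, 2.7, -4.4]
opening: 0.483
grip_force: 30.0
```

```bash
python3 rel.py
```

```text
t 18.5 short 20.46413188027942 lat -1.0767742875378523 z 69.93007826461637 rot [-3.14155442e+00 -5.94667684e-04  1.36545926e+00] Fd,Fn,Fz [-10.9   0.5  -4.4] M d,n,z [ 0.02  2.37 -0.02] 0.4827350123546393
```

Past the ramp, with level attitude and the push dropping. Continuing along the flat.

Emit:
{"name": "move_arm", "arguments": {
  "plan": [
    [[0, 0, 0], [0, 0.001, 0], -1],
    [[0, 0, 0], [0, 0.002, 0], -1],
    [[0, 0, 0], [0, 0.0035, 0], -1],
    [[0, 0, 0], [0, 0.005, 0], -1],
    [[0, 0, 0], [0, 0.006, 0], -1]
  ]
}}

```text
t: 19.12
eef_pos: [601.1, -171.4, 69.9]
tcp_rot: [-3.141, -0.001, 1.365]
ft_force: [-10.9, 3.1, -3.6]
opening: 0.485
grip_force: 30.0
```

```bash
python3 rel.py
```

```text
t 19.125 short 14.551073422605608 lat -1.154075182306364 z 69.91382237638838 rot [-3.14124544e+00 -5.16373093e-04  1.36545335e+00] Fd,Fn,Fz [-11.3   0.8  -3.6] M d,n,z [-0.02  2.55 -0.02] 0.4846615223976091
```

Emit:
{"name": "move_arm", "arguments": {
  "plan": [
    [[0, 0, 0], [0, 0.001, 0], -1],
    [[0, 0, 0], [0, 0.002, 0], -1],
    [[0, 0, 0], [0, 0.003, 0], -1],
    [[0, 0, 0], [0, 0.004, 0], -1],
    [[0, 0, 0], [0, 0.005, 0], -1]
  ]
}}

```text
t: 19.75
eef_pos: [605.9, -172.4, 69.9]
tcp_rot: [-3.141, -0.001, 1.366]
ft_force: [-10.9, 1.9, -3.8]
opening: 0.482
grip_force: 30.0
```

```bash
python3 rel.py
```

```text
t 19.75 short 9.650555458971633 lat -1.1268373516985841 z 69.9472806467203 rot [-3.14105480e+00 -5.37951734e-04  1.36551661e+00] Fd,Fn,Fz [-11.1  -0.4  -3.8] M d,n,z [-0.04  2.53 -0.03] 0.48181050028660466
```

Now at the groove onset. I'll follow gently, letting z come down alongside.

Emit:
{"name": "move_arm", "arguments": {
  "plan": [
    [[0, 0, 0], [0, 0.001, 0], -1],
    [[0, 0, 0], [0, 0.002, 0], -1],
    [[0, 0, 0], [0, 0.003, 0], -1],
    [[0, 0, 0], [0, 0.003, 0], -1]
  ]
}}

```text
t: 20.25
eef_pos: [609.8, -173.3, 69.7]
tcp_rot: [3.14, -0.0, 1.365]
ft_force: [-5.1, 0.9, -10.4]
opening: 0.48
grip_force: 30.0
```

```bash
python3 rel.py
```

```text
t 20.25 short 5.625180265600314 lat -1.1806765715853016 z 69.69298005910437 rot [ 3.13993355e+00 -3.56733551e-04  1.36544350e+00] Fd,Fn,Fz [ -5.1  -0.1 -10.4] M d,n,z [-0.02  1.29  0.04] 0.4804678873281653
```

Emit:
{"name": "move_arm", "arguments": {
  "plan": [
    [[0, 0, 0], [0, 0.0005, 0.0005], -1],
    [[0, 0, 0], [0, 0.001, 0.001], -1],
    [[0, 0, 0], [0, 0.0015, 0.0015], -1],
    [[0, 0, 0], [0, 0.0015, 0.0015], -1]
  ]
}}

```text
t: 20.75
eef_pos: [612.3, -174.0, 68.9]
tcp_rot: [3.137, 0.0, 1.365]
ft_force: [-2.5, 1.5, -8.1]
opening: 0.483
grip_force: 30.0
```

```bash
python3 rel.py
```

```text
t 20.75 short 2.977012321619986 lat -1.3605146049516128 z 68.90529094412607 rot [3.13696608e+00 8.15442995e-05 1.36539821e+00] Fd,Fn,Fz [-2.8  0.9 -8.1] M d,n,z [-0.15  0.76  0.1 ] 0.48252694068309493
```

Emit:
{"name": "move_arm", "arguments": {
  "plan": [
    [[0.15, 0, 0], [0, 0.0005, 0.0005], -1],
    [[0.3, 0, 0], [0, 0.001, 0.001], -1],
    [[0.3, 0, 0], [0, 0.001, 0.0015], -1],
    [[0.3, 0, 0], [0, 0.001, 0.0015], -1]
  ]
}}

```text
t: 21.25
eef_pos: [614.2, -174.5, 67.9]
tcp_rot: [3.14, 0.0, 1.365]
ft_force: [1.1, -0.9, -6.5]
opening: 0.484
grip_force: 30.0
```

```bash
python3 rel.py
```

```text
t 21.25 short 1.0968104232377245 lat -1.4544663769546493 z 67.89899057157129 rot [3.13994465e+00 3.47415422e-04 1.36528531e+00] Fd,Fn,Fz [ 1.2 -0.7 -6.5] M d,n,z [-0.27  0.04 -0.03] 0.4841653523144997
```

Emit:
{"name": "move_arm", "arguments": {
  "plan": [
    [[0, 0, 0], [0, 0.0005, 0.0004], -1],
    [[0, 0, 0], [0, 0.001, 0.0008], -1],
    [[0, 0, 0], [0, 0.001, 0.0012], -1],
    [[0, 0, 0], [0, 0.001, 0.0012], -1]
  ]
}}

```text
t: 21.75
eef_pos: [615.3, -174.8, 67.0]
tcp_rot: [3.139, 0.0, 1.365]
ft_force: [3.4, -1.7, -2.5]
opening: 0.482
grip_force: 30.0
```

```bash
python3 rel.py
```

```text
t 21.75 short -0.05106002317042524 lat -1.4977300392638333 z 66.96877490456777 rot [3.13945024e+00 4.07733580e-04 1.36522700e+00] Fd,Fn,Fz [ 3.7 -1.  -2.5] M d,n,z [-0.34 -0.66  0.08] 0.481962195751802
```

Emit:
{"name": "move_arm", "arguments": {
  "plan": [
    [[0, 0, 0], [0, 0.0005, 0.0002], -1],
    [[0, 0, 0], [-0.0001, 0.001, 0.0004], -1],
    [[0, 0, 0], [-0.0001, 0.001, 0.0004], -1]
  ]
}}

```text
t: 22.12
eef_pos: [615.9, -174.9, 66.4]
tcp_rot: [3.14, 0.0, 1.365]
ft_force: [3.3, -1.5, 1.4]
opening: 0.483
grip_force: 30.0
```

```bash
python3 rel.py
```

```text
t 22.125 short -0.6795604080422417 lat -1.515879474570408 z 66.38723957095556 rot [3.14038857e+00 2.78462330e-04 1.36541149e+00] Fd,Fn,Fz [ 3.5 -0.8  1.4] M d,n,z [-0.32 -0.69  0.11] 0.4834647100836304
```

Emit:
{"name": "move_arm", "arguments": {
  "plan": [
    [[0, 0, 0], [-0.0001, 0.0004, 0], -1],
    [[0, 0, 0], [-0.0001, 0.0007, 0], -1],
    [[0, 0, 0], [-0.0001, 0.0007, 0], -1]
  ]
}}

```text
t: 22.5
eef_pos: [616.0, -174.9, 66.3]
tcp_rot: [-3.141, 0.0, 1.365]
ft_force: [-0.3, 0.2, 4.9]
opening: 0.48
grip_force: 30.0
```

```bash
python3 rel.py
```

```text
t 22.5 short -0.763980704225133 lat -1.4929415617878088 z 66.29524785121593 rot [-3.14139096e+00  6.05422003e-05  1.36538985e+00] Fd,Fn,Fz [-0.4  0.1  4.9] M d,n,z [-0.15 -0.02  0.15] 0.4798566418217129
```

It has stopped moving, with the forces balanced, level, and z ≈ 3.7 mm below riding height: seated. I'll ease off and open.

Emit:
{"name": "move_arm", "arguments": {
  "plan": [
    [[0, 0, 0], [0, 0, -0.0006], -1],
    [[0, 0, 0], [0, 0, -0.0006], -0.05],
    [[0, 0, 0], [0, 0, -0.0006], 0.1],
    [[0, 0, 0], [0, 0, -0.0006], 0.3],
    [[0, 0, 0], [0, 0, -0.0006], 0.3]
  ]
}}

```text
t: 23.12
eef_pos: [616.0, -174.9, 66.7]
tcp_rot: [-3.141, -0.0, 1.365]
ft_force: [-0.3, 0.0, 0.8]
opening: 0.643
grip_force: 0.0
```

```bash
python3 rel.py
```

```text
t 23.125 short -0.7820704816340847 lat -1.4950532184046075 z 66.66933530296224 rot [-3.14132847e+00 -4.79318350e-05  1.36516793e+00] Fd,Fn,Fz [-0.3 -0.   0.8] M d,n,z [-0.03 -0.06 -0.03] 0.6433997290622286
```

Released with no reaction. Retreating straight up, then back for a look.

Emit:
{"name": "move_arm", "arguments": {
  "plan": [
    [[0, 0, 0], [0, 0, -0.01], 0.3],
    [[0, 0, 0], [0, 0, -0.03], 0.3],
    [[0, 0, 0], [0, 0, -0.07], 0.3],
    [[0, 0, 0], [0, 0, -0.12], 0.3],
    [[0, 0, 0], [0, 0, -0.15], 0.3]
  ]
}}

```text
t: 23.75
eef_pos: [616.5, -175.1, 220.1]
tcp_rot: [3.138, 0.001, 1.365]
ft_force: [0.2, -0.3, -0.6]
opening: 0.651
grip_force: 0.0
```

Emit:
{"name": "move_arm", "arguments": {
  "plan": [
    [[0, 0, 0], [0.05, 0, -0.02], 0.3],
    [[0, 0, 0], [0.1, -0.03, -0.02], 0.3],
    [[0, 0, 0], [0.16, -0.06, -0.02], 0.3],
    [[0, 0, 0], [0.22, -0.1, -0.02], 0.3],
    [[0, 0, 0], [0.25, -0.12, -0.02], 0.3]
  ]
}}

```text
t: 24.38
eef_pos: [548.5, 96.3, 237.6]
tcp_rot: [3.141, -0.0, 1.366]
ft_force: [0.7, 0.6, 0.1]
opening: 0.651
grip_force: 0.0
```

Run:
```python
from cell import eyes
import cv2,numpy as np
a=eyes.read_camera("side")["img"][:,:,::-1];b=eyes.read_camera("top")["img"][:,:,::-1]
cv2.imwrite("pics/end.png",np.hstack([cv2.resize(a[145:215,215:295],(400,350),interpolation=2),cv2.resize(b[140:210,270:350],(400,350),interpolation=2)]))
```

```text
(no output)
```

View pics/end.png

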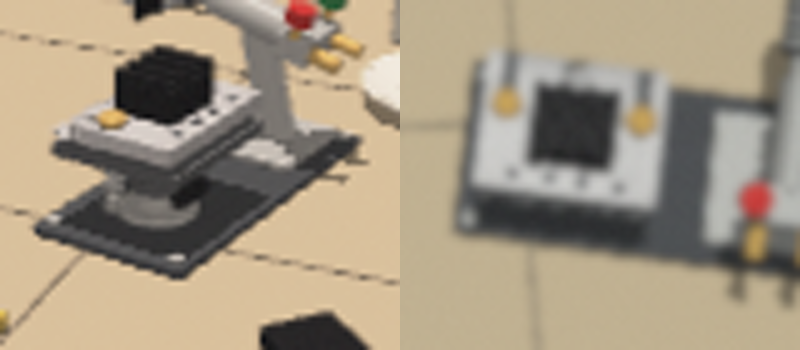

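The marver sits level on the mount, with both brass heads (507,102) and (641,120) over the plate at the blind ends of the slots. The gripper is clear.

```bash
python3 -c "
from cell import env
print(env.job_done())"
```

```text
the job is handed in; nothing more can be done
None
```

The marver is seated level on the three-ball mount under both sprung heads and released, and the job was handed in at about 24.5 s. The first grip slid onto the block's top at low force without shifting the marver, and I re-gripped lower. The push going in peaked at about 18 N, against the stated 10 to 17 N.

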